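Return the bucking bars to their foam nests

ROBOT

A 6-joint arm with a two-finger parallel gripper is mounted at the origin on the work surface. World frame = base frame: x ahead of the robot, y to its left, z up, the work surface at z = 0. Lengths are in m, angles in rad, forces in N, time in s.
With the tool pointing down it reaches from about 0.275 to 0.725 m from the base axis. Payload 15.9 kg.
Tool frame: the origin (TCP) lies at the very end of the fingers, on their centre line; the grasp point (between the pads) lies behind it (grip_point_offset is the z of the grasp point in the tool frame, in m); z points along the fingers, y is the direction in which the jaws open and shut (so a half turn about z gives the same grasp; the last joint's range is limited). The gripper opens to 85 mm and grips with 20 to 120 N. Pads are 22 mm wide; open, the fingers measure 114 mm over their backs; the gripper's body (76 mm by 85 mm) begins 54 mm behind the grasp point. The pads swing forward as they close: fully open they stand 13 mm farther back than shut.
Start: joints at [-1.174, 0.213, -0.034, 1.323, 0, 1.571], TCP at [0.193, -0.461, 0.231] pointing down, gripper open.
Joint ranges: [-2.98, 2.98], [-0.74, 1.72], [-1.14, 1.35], [-2.1, 2.04], [-1.57, 1.44], [-3.14, 3.14]. Speed limits (rad/s): [1.89, 1.89, 2.39, 2.57, 3.14, 3.14].

INTERFACE

Orientations are given as a rotation vector (axis times angle).
In Python, from workcell import * gives the robot as it stands.
- The arm moves only by the tool move_arm, never from a script. Its argument "plan" is a list that holds one entry, the list of rows, each a list of 6 numbers: the shift along the tool's x, y, z in mm, then the turn, a rotation vector about the tool's x, y, z in rad. In form: [[[tx, ty, tz, wx, wy, wz], ...]]. A call has 1 to 5 rows; each row shifts and turns the commanded pose from where the row before left it, along the tool's axes as they then stand; what a row does not reach is not made up. A row lasts 1/10 s, in which the tool goes at most 50 mm and 8.59 degrees, less where a joint would pass 70% of its speed; a pose out of reach is approached as far as the arm can. A call is refused whole if a number of a shift passes 50 or a number of a turn 0.15, either way. A call with a gripper value outside its range is refused whole. "grip" is the finger opening in mm, from 0 to 85.4, set as the call begins (left out, the last holds). The fingers move at their own pace and stop on an object; "newtons" is the grip in N (left out, the last holds). Time passes only in rows, so rows that do not move let the fingers close. It gives the time, the measured TCP pose, the force and the opening at its end, in the units of the state.
- get_state(): the state, without advancing time (a new reading comes with each control period).
- capture(name): name is "side" or "top" or "wrist"; returns a dict with "image" (384x512x3 uint8, red, green, blue), "fx", "fy", "cx", "cy" (pixels), "k1" (the pictures are not rectified: a ray, as slopes to the right and down, at radius r is drawn at 1 + k1 r^2 times it, then the intrinsics apply), "rvec" (rotation vector, rad) and "tvec" (3), from world to camera coordinates, as OpenCV has them; the wrist camera has in their place "tool_from_camera" (4x4, takes a point from camera to tool coordinates, whose origin is the TCP and whose axes are the flange's). Camera axes: x right, y down, z forward; pixel columns grow to the right and rows downward; lengths in m; the calibration is good to about 2 mm. A picture is of the moment at which its call begins: read the wrist's pose just before it. There is no depth.
- job_done(): hands the job in, once; it reports no verdict.
The state is a dict: "clock": time; "joints": joint angles; "joint_vel": joint speeds; "tau": joint torques, N m; "ee_pos": TCP position; "orientation": TCP orientation; "contact_force": force on the tool from outside, world axes, zero at the start; "wrist_torque": the same for the moment, N m; "opening": finger opening in m.
Only numpy, scipy, OpenCV 4.12 (cv2) and the standard library are available. Lean on these libraries where they do the work, as an engineer would, in place of code of your own. Each camera call takes 0.05 s, during which the arm holds its last target. There are 200 camera calls.

TASK

The riveting is done and the four steel bucking bars are lying on the bench, three of them piled up: take the pile apart from the top and put every bar back, upright and gently, into the foam nest whose cut-out has its shape, sitting flat on the yellow bottom, so that the tool check shows nothing missing. Do not knock a bar over, and leave the pliers and the drill where they are.

Things in the scene. Friction and masses are not known exactly. Their poses are not given: they have to be found in the camera images.
- round_bar: Round bucking bar: a bright steel cylinder standing upright, 40 mm in diameter, 44 mm high, 0.34 to 0.5 kg. At the start it is the top of the three-high pile, on the square bar. Origin: centre of its underside, z up. Yaw has no meaning.
- square_bar: Square bucking bar: a dark grey steel block, 50 x 50 mm and 40 mm high, 0.62 to 0.9 kg, the middle of the pile at the start. Origin: centre of its underside, z up. x and y square to its faces.
- long_bar: Long bucking bar: a bright steel block, 90 mm along its x, 30 mm along its y, 40 mm high, 0.67 to 0.97 kg. At the start it lies either at the bottom of the pile or alone on the bench (the stepped bar then has the other place). Origin: centre of its underside, z up. 
- stepped_bar: Stepped bucking bar: a dark grey steel block 84 mm long (its x) and 40 mm high; the heel half (x -42 to 0 mm) is 42 mm wide in y, the toe half (x 0 to +42 mm) 22 mm wide. 0.64 to 0.92 kg, centre of mass 7 mm from the origin towards the heel. At the start at the bottom of the pile or alone on the bench. Origin: centre of its length and width, on its underside, z up.
- round_nest: Nest for the round bar: black foam block with a thin yellow edge, fixed to the bench like all the nests, 90 x 90 mm and 20 mm high, with one open cut-out, round, 52 mm in diameter (6 mm of play all round), 10 mm deep with a yellow bottom. Origin: on the bench under the centre of the cut-out; the cut-out's bottom is 10 mm above it, the foam's top 20 mm.
- square_nest: Nest for the square bar: like the other nests, 96 x 96 mm and 20 mm high, cut-out 62 x 62 mm (6 mm of play on each side), 10 mm deep, yellow bottom. Origin: on the bench under the centre of the cut-out; x and y square to its sides.
- long_nest: Nest for the long bar: like the other nests, 130 mm (x) by 74 mm (y), 20 mm high, cut-out 102 mm (x) by 42 mm (y), 10 mm deep, yellow bottom. Origin: on the bench under the centre of the cut-out.
- stepped_nest: Nest for the stepped bar: like the other nests, 124 mm (x) by 86 mm (y), 20 mm high; its cut-out is the outline of the stepped bar with 6 mm of play all round (wide part 54 mm across at x -48 to +6 mm, narrow part 34 mm across at x +6 to +48 mm), 10 mm deep, yellow bottom. Origin: on the bench under the centre of the cut-out; its +x is the toe end, so the bar fits only one way round, with both x axes alike.
- pliers: Bystander: steel fastener pliers lying flat on the bench, about 160 mm long (x), 82 mm wide, 18 mm high. Origin: about the middle, on the bench.
- drill: Bystander: grey and black cordless drill lying on its side, within about 170 mm of its origin (drill bit included), 66 mm high. Origin: about the middle, on the bench.
Not all that is in view belongs to the job. Leave any blue or pink look-alike of the stepped_bar alone.

How it is judged:
By the outcome, as a careful person would: the job done as asked, in the order asked, and still so for the second after the job is handed in, with the robot touching nothing.
It also fails if it takes over 128 s, if anything falls off the work surface, if the arm or the gripper's body presses on something with over 40 N, if the wrist force passes 120 N, or if a joint passes its speed limit or range.

## Working session

There is one attempt and no reset: what is moved stays moved. The work goes in short steps, Python scripts to look and compute and a tool call to move; the robot and the scene stay as the last step left them, time stands still between calls to the robot, and variables do not carry over. Pictures are saved under pics/ and viewed, about 12 in all and at most 16, crops included, and the job is handed in when it is done.

Besides the shell and the picture viewer there is one more tool, called after "Call:" as name(argument=value, ...), one argument or row to a line, values as JSON. move_arm: Moves the arm, as the interface text tells. Its arguments: {"type":"object","properties":{"plan":{"type":"array","items":{"type":"array","items":{"type":"array","items":{"type":"number"}}}},"grip":{"type":"number"},"newtons":{"type":"number"}},"required":["plan"]}

```bash
ls; mkdir -p pics; python3 - <<'E'
from workcell import *
import cv2,pickle
s=get_state();print(s)
d={}
for n in("side","top","wrist"):
    c=capture(n);d[n]=c;cv2.imwrite(f"pics/{n}0.png",c["image"][:,:,::-1]);print(n,{k:v for k,v in c.items() if k!="image"})
pickle.dump((s,d),open("c0.pkl","wb"))
E
```

```text
pics
{'clock': 0.0, 'joints': array([-1.17401529e+00,  2.13379298e-01, -3.50817895e-02,  1.32346154e+00,
        4.71445843e-05,  1.57082425e+00]), 'joint_vel': array([-0.00133739,  0.00021813, -0.00021435,  0.00041004,  0.0006563 ,
        0.0016398 ]), 'tau': array([ 4.07338623e-03, -6.86162710e+01,  4.87119842e+01,  1.74341805e-02,
        5.07709808e-05,  4.68311623e-05]), 'ee_pos': array([ 0.19310985, -0.4608398 ,  0.23079558]), 'orientation': array([-3.07888749e+00, -6.18919282e-01,  2.76016162e-04]), 'contact_force': array([-0.56085857,  0.62845883, -0.66164958]), 'wrist_torque': array([ 0.05538186, -0.02060247,  0.02993855]), 'opening': 0.08527516790576242}
side {'fx': 388.91693857494676, 'fy': 388.91693857494676, 'cx': 262.45402620577227, 'cy': 181.74236327573985, 'k1': -0.13133637390933506, 'rvec': array([ 2.09346428, -0.07485429,  0.06327574]), 'tvec': array([-0.49171356,  0.11422851,  1.01099181])}
top {'fx': 357.9215782500962, 'fy': 357.9215782500962, 'cx': 253.02727806065548, 'cy': 186.11130105510787, 'k1': -0.01987314706065359, 'rvec': array([ 2.13505787, -2.18814885,  0.09880579]), 'tvec': array([0.04476565, 0.49441212, 1.09850014])}
wrist {'fx': 288.46265960206443, 'fy': 288.46265960206443, 'cx': 259.79803537810295, 'cy': 190.68677671248105, 'k1': 0.017146431440734147, 'tool_from_camera': array([[ 1.12549335e-03, -9.44895929e-01, -3.27368930e-01,
         8.49875402e-02],
       [ 9.99998806e-01,  7.16950155e-04,  1.36863546e-03,
        -8.15349216e-04],
       [-1.05851087e-03, -3.27370080e-01,  9.44895608e-01,
        -1.42370273e-01],
       [ 0.00000000e+00,  0.00000000e+00,  0.00000000e+00,
         1.00000000e+00]])}
```

View pics/top0.png

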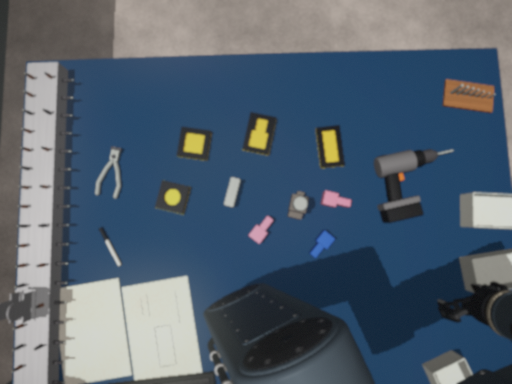

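View pics/side0.png

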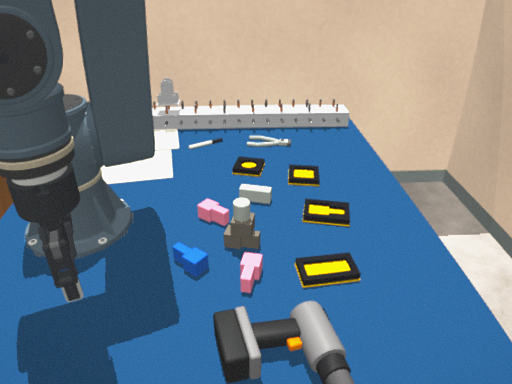

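```bash
cat > h.py <<'E'
import numpy as np,cv2
from scipy.spatial.transform import Rotation as R
def rays(c,px,s=None):
    """origin, directions (world) of pixels"""
    K=np.array([[c["fx"],0,c["cx"]],[0,c["fy"],c["cy"]],[0,0,1]])
    p=cv2.undistortPoints(np.float64(px).reshape(-1,1,2),K,np.array([c["k1"],0,0,0,0.]))[:,0]
    d=np.c_[p,np.ones(len(p))]
    if "rvec" in c:
        Rm=R.from_rotvec(c["rvec"]).as_matrix();return -Rm.T@c["tvec"],d@Rm
    T=c["tool_from_camera"];Q=R.from_rotvec(s["orientation"]).as_matrix()
    return s["ee_pos"]+Q@T[:3,3],d@(Q@T[:3,:3]).T
def onz(c,px,z,s=None):
    o,d=rays(c,px,s);return o+d*((z-o[2])/d[:,2])[:,None]
def rect(P):
    """min-area rect of world xy points in mm: centre, long, short, angle of the long side in deg"""
    (x,y),(w,h),a=cv2.minAreaRect(np.float32(P[:,:2]*1000))
    if h>w:w,h,a=h,w,a+90
    return np.round([x,y,w,h,(a+90)%180-90],1)
def blobs(m,amin=30):
    cs,_=cv2.findContours(m.astype(np.uint8),cv2.RETR_EXTERNAL,cv2.CHAIN_APPROX_NONE)
    return [k[:,0] for k in cs if cv2.contourArea(k)>amin]
def yellow(im):
    h=cv2.cvtColor(im,cv2.COLOR_RGB2HSV);return (h[...,0]>22)&(h[...,0]<36)&(h[...,1]>150)&(h[...,2]>110)
def tr(s):
    q=R.from_rotvec(s["orientation"]).as_matrix();return q
E
python3 - <<'E'
from h import *;import pickle
s,d=pickle.load(open("c0.pkl","rb"));c=d["top"];im=c["image"]
print("tool axes",np.round(tr(s),2).tolist())
for k in blobs(yellow(im)):
    P=onz(c,k,.010);print("y",k.mean(0).round(),rect(P),"centroid mm",(P.mean(0)*1000).round(1))
h=cv2.cvtColor(im,cv2.COLOR_RGB2HSV)
m=(h[...,1]<90)&(h[...,2]>60)
for k in blobs(m):
    u=k.mean(0)
    if 210<u[0]<330 and 165<u[1]<260:print("g",u.round(),len(k),rect(onz(c,k,.04)))
print("pile round top",onz(c,[[300,203]],.124),"square centre est")
crop=cv2.resize(im[160:260,210:360],None,fx=5,fy=5,interpolation=cv2.INTER_CUBIC)
cv2.imwrite("pics/crop.png",crop[:,:,::-1])
E
```

```text
tool axes [[0.92, 0.39, -0.0], [0.39, -0.92, 0.0], [0.0, -0.0, -1.0]]
y [193. 142.] [644.5 222.9  59.4  59.1  -9.5] centroid mm [644.2 222.9  10. ]
y [330. 146.] [ 621.2 -217.9  106.1   46.1    4.7] centroid mm [ 622. -218.   10.]
y [259. 133.] [670.5   8.6  96.7  54.4 -13.6] centroid mm [668.1   8.9  10. ]
g [261. 229.] 70 [362.9   8.2  94.1  52.4 -39.7]
g [298. 205.] 76 [ 433.  -105.8   89.2   59.6  -15.9]
g [232. 192.] 76 [478.3  98.2  98.   40.1 -16.2]
g [216. 191.] 3127 [ 505.    23.9 1676.3 1225.8   88.1]
pile round top [[ 0.43336166 -0.10115266  0.124     ]] square centre est
```

View pics/crop.png

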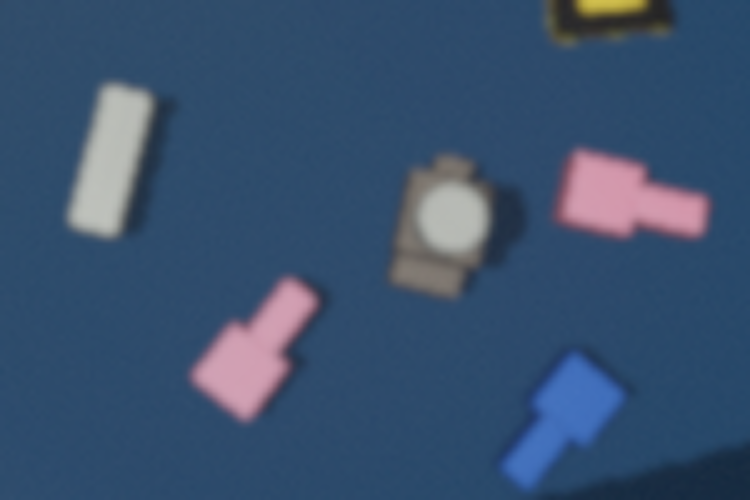

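```bash
cat >> h.py <<'E'
def go(x,y,z,yaw=None,step=35.,s=None):
    """print what to move (mm, world target; yaw of tool x in deg): turn first, then tool shift"""
    import workcell
    s=s or workcell.get_state();q=tr(s);p=s["ee_pos"]*1000
    y0=np.degrees(np.arctan2(q[1,0],q[0,0]));yaw=y0 if yaw is None else yaw
    w=-np.radians((yaw-y0+180)%360-180)
    a=np.radians(yaw);X=np.array([np.cos(a),np.sin(a)]);Y=np.array([np.sin(a),-np.cos(a)])
    e=np.array([x,y,z])-p;n=max(1,int(np.ceil(np.linalg.norm(e)/step)))
    v=np.array([e[:2]@X,e[:2]@Y,-e[2]])
    print("at",p.round(1),"yaw",y0.round(1),"tilt",np.round(q[:2,2],3),"turn",w.round(3),"shift",v.round(1),"/",n,(v/n).round(1))
E
python3 - <<'E'
import workcell;print([n for n in dir(workcell) if n[0]!='_'],getattr(workcell,'grip_point_offset',None))
from h import *;go(433,-104,260,-15)
E
```

```text
['IKError', 'capture', 'get_state', 'grip_point_offset', 'job_done'] -0.0187
at [ 193.1 -460.9  230.9] yaw 22.7 tilt [-0.     0.001] turn 0.659 shift [ 139.3 -406.9  -29.1] / 13 [ 10.7 -31.3  -2.2]
```

Call:
move_arm(
  plan=[
    [[0,0,-6,0,0,0.132],[0,0,-6,0,0,0.132],[0,0,-6,0,0,0.132],[0,0,-6,0,0,0.132],[0,0,-5,0,0,0.131]],
  ],
)

```text
clock: 0.65
ee_pos: [0.1932, -0.4611, 0.2604]
orientation: [-3.113, 0.419, 0.0]
contact_force: [0.6, 0.5, -0.5]
opening: 0.0854
```

Call:
move_arm(
  plan=[
    [[14,-40,0,0,0,0],[14,-40,0,0,0,0],[14,-40,0,0,0,0],[14,-40,0,0,0,0],[14,-40,0,0,0,0]],
  ],
)

```text
clock: 1.15
ee_pos: [0.3132, -0.2846, 0.2602]
orientation: [-3.115, 0.411, -0.0]
contact_force: [1.8, -0.7, 0.1]
opening: 0.0858
```

Call:
move_arm(
  plan=[
    [[14,-40,0,0,0,0],[14,-40,0,0,0,0],[14,-40,0,0,0,0],[14,-40,0,0,0,0],[14,-40,0,0,0,0]],
  ],
)

```text
clock: 1.65
ee_pos: [0.432, -0.112, 0.2603]
orientation: [-3.114, 0.4, -0.0]
contact_force: [1.3, -0.4, 0.2]
opening: 0.0857
```

Call:
move_arm(
  plan=[
    [[0,-7,0,0,0,0],[0,0,0,0,0,0],[0,0,0,0,0,0]],
  ],
)

```text
clock: 1.95
ee_pos: [0.4318, -0.1113, 0.2602]
orientation: [-3.111, 0.399, -0.001]
contact_force: [0.9, 0.1, -0.3]
opening: 0.0855
```

```bash
cat >> h.py <<'E'
def look(name,save=True):
    import workcell,pickle
    s=workcell.get_state();c=workcell.capture("wrist")
    cv2.imwrite(f"pics/{name}.png",c["image"][:,:,::-1]);pickle.dump((s,c),open(name+".pkl","wb"));return s,c
E
python3 - <<'E'
from h import *
s,c=look("w1");go(433,-104,260,-15,s=s)
E
```

```text
at [ 431.8 -111.3  260.2] yaw -14.6 tilt [0.001 0.005] turn 0.006 shift [-0.7 -7.4  0.2] / 1 [-0.7 -7.4  0.2]
```

View pics/w1.png

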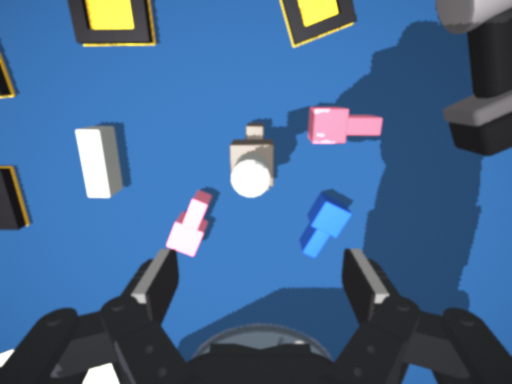

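```bash
python3 - <<'E'
from h import *;import pickle
s,c=pickle.load(open("w1.pkl","rb"));im=c["image"];h=cv2.cvtColor(im,cv2.COLOR_RGB2HSV)
ye=[k for k in blobs(yellow(im))]
for k in ye: print("y",k.mean(0).round(),rect(onz(c,k,.01,s)))
m=(h[...,1]<40)&(h[...,2]>190);m[230:]=0
for k in blobs(m):
    u=k.mean(0).round()
    for z in (.124,.04):
        print("w",u,z,rect(onz(c,k,z,s)), np.round(cv2.minEnclosingCircle(np.float32(onz(c,k,z,s)[:,:2]*1e3))[0],1))
im2=cv2.resize(im[110:210,200:300],None,fx=6,fy=6,interpolation=cv2.INTER_CUBIC);cv2.imwrite("pics/w1c.png",im2[:,:,::-1])
c=pickle.load(open("c0.pkl","rb"))[1]["top"];h=cv2.cvtColor(c["image"],cv2.COLOR_RGB2HSV)
print(onz(c,[[298,205]],.08),onz(c,[[173,197]],.01), h[197,173])
E
```

```text
y [119.  43.] [609.   21.7  85.1   2.   76.6]
y [317.  14.] [ 586.2 -220.    43.2   29.4  -85.1]
y [110.  14.] [639.4  19.1  50.8  29.6  75.9]
w [190. 218.] 0.124 [410.  -28.   42.1  22.5 -43.3] [410.6 -26.9]
w [190. 218.] 0.04 [378.7   3.5  54.8  29.3 -43.3] [379.6   4.9]
w [247. 167.] 0.124 [ 442.6 -103.4   52.7   40.5  -14.1] [444.2 -98.8]
w [247. 167.] 0.04 [421.2 -94.6  68.5  52.7 -14.1] [423.3 -88.6]
w [ 93. 163.] 0.124 [488.3  45.6  69.2  23.7 -15.6] [488.4  45.8]
w [ 93. 163.] 0.04 [480.7  99.3  90.1  30.9 -15.6] [480.8  99.6]
w [254. 131.] 0.124 [ 480.2 -116.8   15.3    7.5   75.5] [ 481. -117.]
w [254. 131.] 0.04 [ 470.1 -112.    19.9    9.8   75.5] [ 471.1 -112.3]
w [321. 111.] 0.124 [ 482.1 -182.3   12.1    3.6   75.4] [ 482.1 -182.2]
w [321. 111.] 0.04 [ 472.6 -197.2   15.8    4.7   75.4] [ 472.6 -197.2]
w [480.   3.] 0.124 [ 532.3 -322.9    9.6    5.6   74.6] [ 533.8 -323.3]
w [480.   3.] 0.04 [ 538.  -380.2   12.5    7.3   74.6] [ 539.9 -380.8]
[[ 0.42994789 -0.10020611  0.08      ]] [[0.46858729 0.28888539 0.01      ]] [ 28 141 210]
```

View pics/w1c.png

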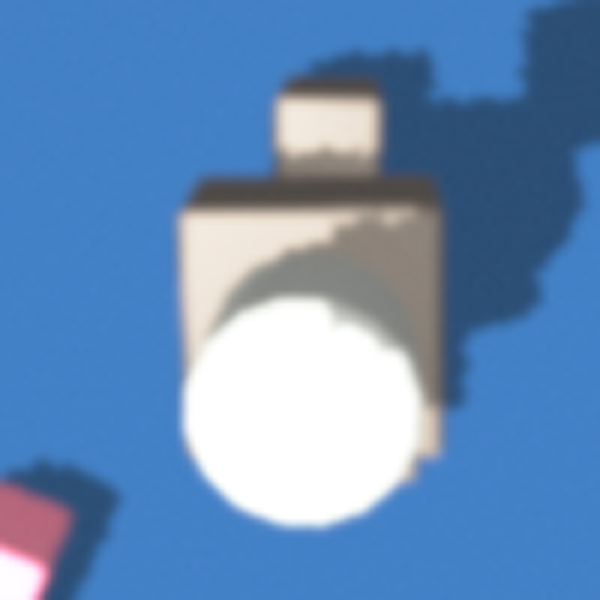

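```bash
python3 - <<'E'
from h import *;import pickle
s,c=pickle.load(open("w1.pkl","rb"))
f=lambda p:np.float64(p)/6+[200,110]-[.42,.42]
def P(pts,z):return (onz(c,f(pts),z,s)*1000).round(1)[:,:2]
a=P([[302,412],[302,298],[302,527],[183,412],[421,412]],.124);print("round",a.tolist(),np.linalg.norm(a[1]-a[2]),np.linalg.norm(a[3]-a[4]))
b=P([[181,211],[441,207],[441,455]],.08);e=b[1]-b[0];print("sq",b.tolist(),np.linalg.norm(e),np.degrees(np.arctan2(e[1],e[0]))+90)
u=e/np.linalg.norm(e);n=np.array([u[1],-u[0]]);print("sq centre",b[:2].mean(0)+25*n,"n",n)
t=P([[275,95],[383,96]],.04);e=t[1]-t[0];print("toe",t.tolist(),np.linalg.norm(e),np.degrees(np.arctan2(e[1],e[0]))+90,"centre",t.mean(0)+42*n)
go(*a[0],170,-15)
E
```

```text
round [[435.8, -100.7], [454.7, -105.8], [416.0, -95.3], [440.8, -81.3], [430.9, -120.0]] 40.09912717254578 39.94621383810988
sq [[467.0, -84.0], [455.6, -131.2], [408.3, -119.7]] 48.55718278483626 -13.578344888978805
sq centre [ 436.9987549  -101.73063148] n [-0.9720498   0.23477474]
toe [[479.3, -103.5], [473.6, -124.9]] 22.146105752479375 -14.914751739540293 centre [ 435.62390824 -104.33946089]
at [ 431.7 -111.6  260.3] yaw -14.7 tilt [0.001 0.005] turn 0.006 shift [  1.1 -11.6  90.3] / 3 [ 0.4 -3.9 30.1]
```

Call:
move_arm(
  plan=[
    [[1,-11.5,0,0,0,0],[0,0,30,0,0,0],[0,0,30,0,0,0],[0,0,25,0,0,0],[0,0,0,0,0,0]],
  ],
)

```text
clock: 2.5
ee_pos: [0.4328, -0.1054, 0.173]
orientation: [-3.106, 0.385, 0.005]
contact_force: [0.9, 0.5, 1.0]
opening: 0.0852
```

```bash
python3 - <<'E'
from h import *
go(435.8,-100.7,94)
E
```

```text
at [ 432.8 -105.4  173. ] yaw -14.1 tilt [-0.002  0.012] turn -0.0 shift [ 1.8 -5.3 79. ] / 3 [ 0.6 -1.8 26.3]
```

Call:
move_arm(
  plan=[
    [[0,0,0,0,0,0],[0,0,0,0,0,0]],
  ],
)

```text
clock: 2.7
ee_pos: [0.4354, -0.1058, 0.1769]
orientation: [-3.107, 0.384, -0.005]
contact_force: [0.4, 0.2, -0.7]
opening: 0.0854
```

```bash
python3 - <<'E'
from h import *
import workcell
go(435.8,-100.7,94)
s=workcell.get_state();print(s["joints"].round(4),s["tau"].round(1),s["wrist_torque"].round(2))
E
```

```text
at [ 435.4 -105.8  176.9] yaw -14.1 tilt [0.005 0.01 ] turn -0.0 shift [-0.8 -5.  82.9] / 3 [-0.3 -1.7 27.6]
[-0.2462  0.1232 -0.2811  1.1646  0.0112  3.1414] [ -0.1 -58.1  46.6   0.    0.1   0. ] [ 0.   -0.02  0.02]
```

Call:
move_arm(
  plan=[
    [[0,0,0,0,0,-0.15],[0,0,0,0,0,-0.15],[0,0,0,0,0,-0.15],[0,0,0,0,0,-0.15],[0,0,0,0,0,-0.15]],
  ],
)

```text
clock: 3.2
ee_pos: [0.4355, -0.1057, 0.1768]
orientation: [-3.031, -0.791, -0.011]
contact_force: [0.1, -0.2, 0.1]
opening: 0.0855
```

Call:
move_arm(
  plan=[
    [[0,0,0,0,0,-0.15],[0,0,0,0,0,-0.15],[0,0,0,0,0,-0.15],[0,0,0,0,0,-0.15],[0,0,0,0,0,-0.15]],
  ],
)

```text
clock: 3.7
ee_pos: [0.4354, -0.1057, 0.1768]
orientation: [-2.533, -1.848, -0.016]
contact_force: [0.4, 0.6, 0.8]
opening: 0.0856
```

Call:
move_arm(
  plan=[
    [[0,0,0,0,0,-0.15],[0,0,0,0,0,-0.15],[0,0,0,0,0,-0.15],[0,0,0,0,0,-0.15],[0,0,0,0,0,-0.15]],
  ],
)

```text
clock: 4.2
ee_pos: [0.4355, -0.1057, 0.1768]
orientation: [-1.683, -2.651, -0.018]
contact_force: [0.1, -0.6, -0.4]
opening: 0.0854
```

Call:
move_arm(
  plan=[
    [[0,0,0,0,0,-0.15],[0,0,0,0,0,-0.15],[0,0,0,0,0,-0.15],[0,0,0,0,0,-0.15],[0,0,0,0,0,-0.15]],
  ],
)

```text
clock: 4.7
ee_pos: [0.4354, -0.1057, 0.1768]
orientation: [0.595, 3.082, 0.017]
contact_force: [-0.3, 0.1, -0.4]
opening: 0.0855
```

Call:
move_arm(
  plan=[
    [[0,0,0,0,0,-0.14],[0,0,0,0,0,0],[0,0,0,0,0,0]],
  ],
)

```text
clock: 5.0
ee_pos: [0.4352, -0.1056, 0.1762]
orientation: [0.394, 3.114, 0.017]
contact_force: [0.2, -0.4, -0.3]
opening: 0.0852
```

```bash
python3 - <<'E'
from h import *
import workcell
go(435.8,-100.7,94,166)
s=workcell.get_state();print(s["joints"].round(4))
E
```

```text
at [ 435.2 -105.6  176.2] yaw 165.6 tilt [0.004 0.01 ] turn -0.007 shift [ 0.6  4.9 82.2] / 3 [ 0.2  1.6 27.4]
[-0.2458  0.1236 -0.2824  1.1635  0.0111  0.0057]
```

```bash
cat >> h.py <<'E'
_go=go
def go(*a,s=None,**k):
    import workcell
    s=s or workcell.get_state();q=tr(s);w=np.array([-q[1,2],q[0,2],0]);print("level turn",(q.T@w).round(4)[:2],end=" ");_go(*a,s=s,**k)
E
python3 -c "
from h import *
go(435.8,-100.7,94,166)"
```

```text
level turn [0.0112 0.0012] at [ 435.2 -105.6  176.2] yaw 165.6 tilt [0.004 0.01 ] turn -0.007 shift [ 0.6  4.9 82.2] / 3 [ 0.2  1.6 27.4]
```

Call:
move_arm(
  plan=[
    [[0.5,5,10,0.0107,0.0015,0],[0,0,25,0,0,0],[0,0,20,0,0,0],[0,0,10,0,0,0],[0,0,0,0,0,0]],
  ],
)

```text
clock: 5.5
ee_pos: [0.4345, -0.0998, 0.1092]
orientation: [-0.388, -3.114, -0.001]
contact_force: [0.5, 0.0, 0.6]
opening: 0.0854
```

```bash
python3 -c "
from h import *
go(435.8,-100.7,94,166)"
```

```text
level turn [ 0.0001 -0.0039] at [434.5 -99.8 109.2] yaw 165.8 tilt [-0.004  0.001] turn -0.004 shift [-1.5 -0.5 15.2] / 1 [-1.5 -0.5 15.2]
```

Call:
move_arm(
  plan=[
    [[-1,-0.5,13,0,0,0],[0,0,0,0,0,0],[0,0,0,0,0,0]],
  ],
)

```text
clock: 5.8
ee_pos: [0.4364, -0.101, 0.0982]
orientation: [-0.388, -3.116, -0.001]
contact_force: [-0.1, 0.8, 0.6]
opening: 0.0852
```

Call:
move_arm(
  plan=[
    [[0,0,0,0,0,0],[0,0,0,0,0,0],[0,0,0,0,0,0],[0,0,0,0,0,0],[0,0,0,0,0,0]],
  ],
  grip=30,
  newtons=50,
)

```text
clock: 6.3
ee_pos: [0.4364, -0.1013, 0.098]
orientation: [-0.387, -3.117, -0.0]
contact_force: [-2.6, -0.4, 8.3]
opening: 0.0379
```

Call:
move_arm(
  plan=[
    [[0,0,0,0,0,0],[0,0,0,0,0,0],[0,0,0,0,0,0],[0,0,0,0,0,0],[0,0,0,0,0,0]],
  ],
)

```text
clock: 6.8
ee_pos: [0.4365, -0.1013, 0.098]
orientation: [-0.387, -3.117, -0.0]
contact_force: [-2.6, -2.5, 9.1]
opening: 0.038
```

Call:
move_arm(
  plan=[
    [[0,0,-5,0,0,0],[0,0,-20,0,0,0],[0,0,-35,0,0,0],[0,0,-35,0,0,0],[0,0,-30,0,0,0]],
  ],
)

```text
clock: 7.3
ee_pos: [0.4362, -0.101, 0.2243]
orientation: [-0.387, -3.116, -0.001]
contact_force: [0.9, -0.3, -4.2]
opening: 0.0381
```

```bash
python3 -c "
from h import *
go(469,289,225)"
```

```text
level turn [ 0.0005 -0.0013] at [ 436.2 -101.   224.3] yaw 165.8 tilt [-0.001  0.001] turn -0.0 shift [ 63.6 386.2  -0.7] / 12 [ 5.3 32.2 -0.1]
```

Bar held (about −4 N on the wrist). Carry to above the round nest.

Call:
move_arm(
  plan=[
    [[4,20,0,0,0,0],[5.5,34,0,0,0,0],[5.5,34,0,0,0,0],[5.5,34,0,0,0,0],[5.5,34,0,0,0,0]],
  ],
)

```text
clock: 7.8
ee_pos: [0.449, 0.0579, 0.2227]
orientation: [-0.387, -3.116, -0.001]
contact_force: [1.1, 0.3, -3.8]
opening: 0.0383
```

Call:
move_arm(
  plan=[
    [[5.5,34,0,0,0,0],[5.5,34,0,0,0,0],[5.5,34,0,0,0,0],[5.5,34,0,0,0,0],[5.5,34,0,0,0,0]],
  ],
)

```text
clock: 8.3
ee_pos: [0.4639, 0.2295, 0.2227]
orientation: [-0.387, -3.116, -0.001]
contact_force: [1.8, 0.4, -3.9]
opening: 0.0383
```

Call:
move_arm(
  plan=[
    [[5.5,34,0,0,0,0],[4.5,26,0,0,0,0],[0,0,0,0,0,0],[0,0,0,0,0,0],[0,0,0,0,0,0]],
  ],
)

```text
clock: 8.8
ee_pos: [0.4691, 0.288, 0.2227]
orientation: [-0.388, -3.116, -0.0]
contact_force: [-0.5, 0.0, -3.9]
opening: 0.0382
```

```bash
python3 - <<'E'
from h import *
s,c=look("w2");go(469,289,225,s=s)
for k in blobs(yellow(c["image"]),100):
    P=onz(c,k,.01,s);print(k.mean(0).round(),rect(P),cv2.minEnclosingCircle(np.float32(P[:,:2]*1e3)))
E
```

```text
level turn [-0.0001 -0.0018] at [469.1 288.  222.7] yaw 165.8 tilt [-0.002  0.   ] turn -0.0 shift [ 0.3  1.  -2.3] / 1 [ 0.3  1.  -2.3]
[262. 163.] [472.1 291.5  51.9  51.7  75.9] ((472.35479736328125, 291.7003479003906), 26.96441650390625)
```

View pics/w2.png

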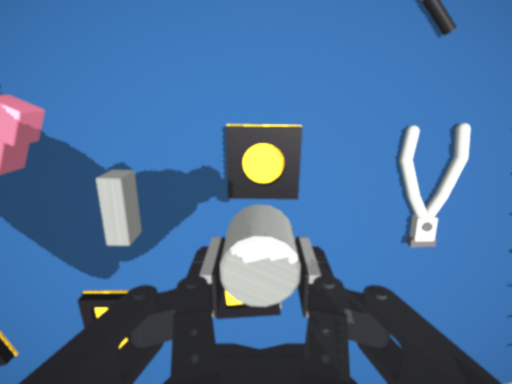

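Call:
move_arm(
  plan=[
    [[-2,4.5,20,0,0,0],[0,0,35,0,0,0],[0,0,35,0,0,0],[0,0,35,0,0,0],[0,0,20,0,0,0]],
  ],
)

```text
clock: 9.35
ee_pos: [0.471, 0.2911, 0.0754]
orientation: [-0.388, -3.114, 0.002]
contact_force: [0.6, -0.1, -3.5]
opening: 0.0386
```

Call:
move_arm(
  plan=[
    [[0,0,15,0,0,0],[0,0,10,0,0,0],[0,0,0,0,0,0],[0,0,0,0,0,0]],
  ],
)

```text
clock: 9.75
ee_pos: [0.4724, 0.2926, 0.0534]
orientation: [-0.388, -3.117, -0.002]
contact_force: [-0.4, 0.4, -2.4]
opening: 0.0381
```

```bash
python3 - <<'E'
from h import *
go(472.7,291.7,28)
E
```

```text
level turn [ 0.0009 -0.0011] at [472.4 292.6  53.4] yaw 165.8 tilt [-0.001  0.001] turn -0.0 shift [-0.5 -0.8 25.4] / 1 [-0.5 -0.8 25.4]
```

Call:
move_arm(
  plan=[
    [[-0.5,-0.8,10,0,0,0],[0,0,8,0,0,0],[0,0,3,0,0,0],[0,0,2,0,0,0],[0,0,0,0,0,0]],
  ],
)

```text
clock: 10.25
ee_pos: [0.4722, 0.2918, 0.0295]
orientation: [-0.387, -3.116, -0.001]
contact_force: [0.3, -0.0, -3.8]
opening: 0.0382
```

Call:
move_arm(
  plan=[
    [[0,0,1,0,0,0],[0,0,1,0,0,0],[0,0,0,0,0,0],[0,0,0,0,0,0]],
  ],
)

```text
clock: 10.65
ee_pos: [0.4725, 0.292, 0.0281]
orientation: [-0.387, -3.117, -0.002]
contact_force: [-2.2, -0.9, 4.4]
opening: 0.0386
```

Call:
move_arm(
  plan=[
    [[0,0,0,0,0,0],[0,0,0,0,0,0],[0,0,0,0,0,0],[0,0,0,0,0,0]],
  ],
  grip=65,
)

```text
clock: 11.05
ee_pos: [0.4723, 0.2919, 0.0277]
orientation: [-0.387, -3.116, -0.001]
contact_force: [0.6, 1.3, 0.1]
opening: 0.065
```

Call:
move_arm(
  plan=[
    [[0,0,-10,0,0,0],[0,0,-30,0,0,0],[0,0,-45,0,0,0],[0,0,-45,0,0,0],[0,0,-45,0,0,0]],
  ],
)

```text
clock: 11.55
ee_pos: [0.4721, 0.2915, 0.2054]
orientation: [-0.387, -3.117, -0.001]
contact_force: [1.5, 0.7, -0.7]
opening: 0.0653
```

```bash
python3 - <<'E'
from h import *
s,c=look("w3");go(436.7,-101.7,200,166,45,s=s)
E
```

```text
level turn [ 0.0008 -0.0012] at [472.1 291.5 205.4] yaw 165.8 tilt [-0.001  0.001] turn -0.003 shift [ -60.7 -390.1    5.4] / 9 [ -6.7 -43.3   0.6]
```

View pics/w3.png

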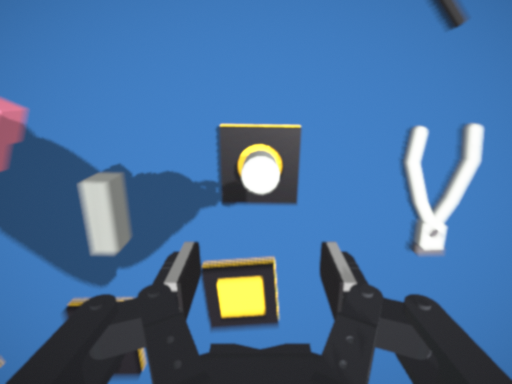

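Call:
move_arm(
  plan=[
    [[-6.8,-43.3,0,0,0,0],[-6.8,-43.3,0,0,0,0],[-6.8,-43.3,0,0,0,0],[-6.8,-43.3,0,0,0,0],[-6.8,-43.3,0,0,0,0]],
  ],
  grip=85,
)

```text
clock: 12.1
ee_pos: [0.4521, 0.0719, 0.2033]
orientation: [-0.386, -3.117, -0.001]
contact_force: [0.9, -0.5, 0.8]
opening: 0.085
```

Call:
move_arm(
  plan=[
    [[-6.8,-43.3,0,0,0,0],[-6.8,-43.3,0,0,0,0],[-6.8,-43.3,0,0,0,0],[-6.3,-43.7,0,0,0,0],[0,0,0,0,0,0]],
  ],
)

```text
clock: 12.6
ee_pos: [0.4353, -0.1056, 0.2032]
orientation: [-0.395, -3.116, 0.001]
contact_force: [0.4, 0.0, -0.1]
opening: 0.0846
```

Call:
move_arm(
  plan=[
    [[0,0,0,0,0,0],[0,0,0,0,0,0]],
  ],
)

```text
clock: 12.8
ee_pos: [0.4361, -0.1008, 0.2028]
orientation: [-0.386, -3.117, -0.001]
contact_force: [0.2, 0.9, 0.3]
opening: 0.0852
```

```bash
python3 - <<'E'
from h import *
s,c=look("w4");go(436.7,-101.7,56,166,s=s)
cv2.imwrite("pics/w4c.png",cv2.resize(c["image"][100:260,180:340],None,fx=3.75,fy=3.75,interpolation=cv2.INTER_CUBIC)[:,:,::-1])
E
```

```text
level turn [ 0.0006 -0.0012] at [ 436.1 -100.8  202.8] yaw 165.9 tilt [-0.001  0.001] turn -0.002 shift [ -0.8  -0.7 146.8] / 5 [-0.2 -0.1 29.4]
```

View pics/w4c.png

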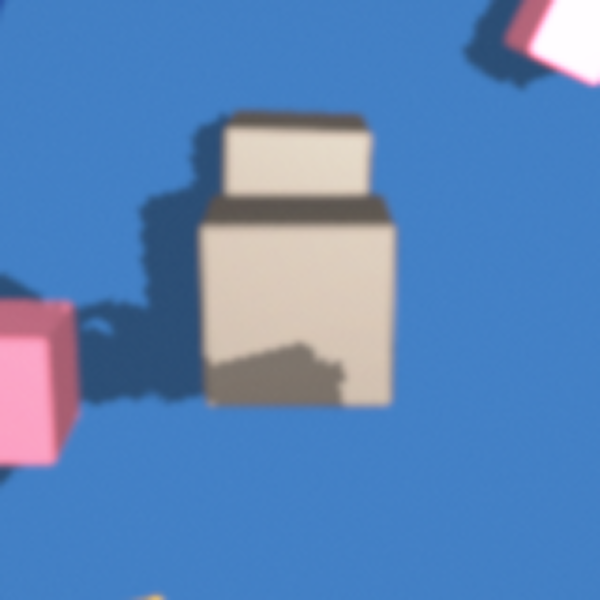

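```bash
cat > m4.py <<'E'
from h import *;import pickle,sys
s,c=pickle.load(open("w4.pkl","rb"))
f=lambda p:np.float64(p)/3.75+[180,100]-[.37,.37]
P=lambda p,z:(onz(c,f(p),z,s)*1000)[:,:2]
print("sq",rect(P([[200,226],[396,225],[392,405],[206,405]],.08)))
t=P([[223,127],[371,129]],.04);e=t[0]-t[1];L=np.linalg.norm(e);u=e/L;n=np.array([-u[1],u[0]])
a=np.degrees(np.arctan2(n[1],n[0]));print("heel",t.round(1).tolist(),L,a,"centre if toe dir n",t.mean(0)+42*n,t.mean(0)-42*n)
E
python3 m4.py; python3 -c "
from h import *
go(436.5,-101.7,56,166)"
```

```text
sq [ 4.371105e+05 -1.007287e+05  4.929020e+04  4.867880e+04  7.620000e+01]
heel [[390.1, -110.7], [400.7, -70.7]] 41.35562354079543 -14.833239935394953 centre if toe dir n [ 436.03422192 -101.49040478] [354.8335194  -79.98584921]
level turn [ 0.0006 -0.0013] at [ 436.1 -100.5  202.7] yaw 165.9 tilt [-0.001  0.001] turn -0.001 shift [ -0.6  -1.1 146.7] / 5 [-0.1 -0.2 29.3]
```

Call:
move_arm(
  plan=[
    [[-0.8,-0.5,35,0,0,0],[0,0,35,0,0,0],[0,0,35,0,0,0],[0,0,28,0,0,0],[0,0,9,0,0,0]],
  ],
  grip=72,
)

```text
clock: 13.35
ee_pos: [0.435, -0.1005, 0.0583]
orientation: [-0.383, -3.113, -0.002]
contact_force: [-0.1, 1.3, 0.3]
opening: 0.0718
```

Call:
move_arm(
  plan=[
    [[0,0,3,0,0,0],[0,0,0,0,0,0],[0,0,0,0,0,0]],
  ],
)

```text
clock: 13.65
ee_pos: [0.4374, -0.102, 0.0587]
orientation: [0.386, 3.117, 0.001]
contact_force: [-0.2, -0.3, 0.3]
opening: 0.0718
```

Call:
move_arm(
  plan=[
    [[0,0,0,0,0,0],[0,0,0,0,0,0],[0,0,0,0,0,0],[0,0,0,0,0,0],[0,0,0,0,0,0]],
  ],
  grip=40,
  newtons=70,
)

```text
clock: 14.15
ee_pos: [0.4371, -0.1021, 0.0586]
orientation: [0.387, 3.117, 0.001]
contact_force: [-3.3, 2.1, 14.7]
opening: 0.0491
```

Call:
move_arm(
  plan=[
    [[0,0,0,0,0,0],[0,0,0,0,0,0],[0,0,0,0,0,0]],
  ],
)

```text
clock: 14.45
ee_pos: [0.4371, -0.102, 0.0586]
orientation: [0.387, 3.117, 0.001]
contact_force: [-3.6, 2.7, 15.1]
opening: 0.049
```

```bash
python3 -c "
from h import *
go(644,223,225,-9.5+180)"
```

```text
level turn [0.0007 0.0002] at [ 437.1 -102.    58.6] yaw 165.8 tilt [0.    0.001] turn -0.081 shift [-150.4  354.7 -166.4] / 12 [-12.5  29.6 -13.9]
```

Call:
move_arm(
  plan=[
    [[0,0,-4,0,0,0],[0,0,-15,0,0,0],[0,0,-35,0,0,0],[0,0,-45,0,0,0],[0,0,-45,0,0,0]],
  ],
)

```text
clock: 14.95
ee_pos: [0.4356, -0.1019, 0.2028]
orientation: [-0.387, -3.115, -0.001]
contact_force: [2.8, -0.4, -8.1]
opening: 0.0483
```

Call:
move_arm(
  plan=[
    [[0,0,-22,0,0,-0.04],[0,0,0,0,0,-0.04],[-8,20,0,0,0,0],[-13,31,0,0,0,0],[-13,31,0,0,0,0]],
  ],
)

```text
clock: 15.45
ee_pos: [0.4838, -0.0262, 0.2234]
orientation: [-0.264, -3.128, -0.001]
contact_force: [1.0, -0.8, -7.8]
opening: 0.0486
```

Call:
move_arm(
  plan=[
    [[-13,31,0,0,0,0],[-13,31,0,0,0,0],[-13,31,0,0,0,0],[-13,31,0,0,0,0],[-13,31,0,0,0,0]],
  ],
)

```text
clock: 15.95
ee_pos: [0.5738, 0.1163, 0.2231]
orientation: [-0.262, -3.128, -0.0]
contact_force: [1.1, -1.0, -8.2]
opening: 0.048
```

Call:
move_arm(
  plan=[
    [[-13,31,0,0,0,0],[-13,31,0,0,0,0],[-13,31,0,0,0,0],[-12,25,0,0,0,0],[0,0,0,0,0,0]],
  ],
)

```text
clock: 16.45
ee_pos: [0.6441, 0.2256, 0.2214]
orientation: [-0.258, -3.127, -0.0]
contact_force: [-0.4, -0.5, -9.3]
opening: 0.0485
```

Call:
move_arm(
  plan=[
    [[0,0,0,0,0,0],[0,0,0,0,0,0]],
  ],
)

```text
clock: 16.65
ee_pos: [0.6432, 0.2223, 0.2233]
orientation: [-0.263, -3.128, -0.0]
contact_force: [-0.4, -0.5, -8.3]
opening: 0.0484
```

```bash
python3 - <<'E'
from h import *
s,c=look("w5");go(644,223,225,s=s)
for k in blobs(yellow(c["image"]),100):
    P=onz(c,k,.01,s);print(k.mean(0).round(),rect(P))
E
```

```text
level turn [-0.0001 -0.0022] at [643.2 222.3 223.3] yaw 170.4 tilt [-0.002  0.   ] turn -0.0 shift [-0.7  0.8 -1.7] / 1 [-0.7  0.8 -1.7]
[102. 204.] [672.    7.6  92.   48.9 -13.4]
[259. 162.] [645.  221.5  63.6  63.4  80.5]
```

View pics/w5.png

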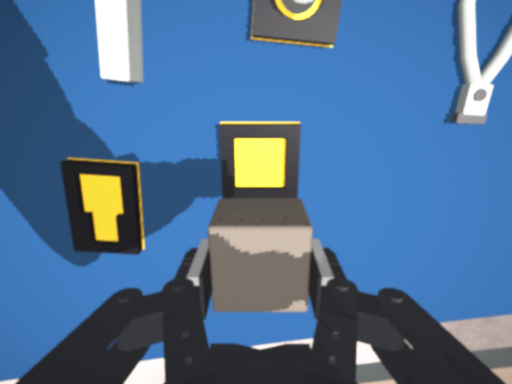

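Call:
move_arm(
  plan=[
    [[-1.9,-0.5,20,0,0,0],[0,0,35,0,0,0],[0,0,35,0,0,0],[0,0,35,0,0,0],[0,0,20,0,0,0]],
  ],
)

```text
clock: 17.2
ee_pos: [0.6435, 0.221, 0.0759]
orientation: [-0.263, -3.126, 0.001]
contact_force: [-0.2, 0.6, -8.3]
opening: 0.0487
```

Call:
move_arm(
  plan=[
    [[0,0,14,0,0,0],[0,0,10,0,0,0],[0,0,0,0,0,0],[0,0,0,0,0,0]],
  ],
)

```text
clock: 17.6
ee_pos: [0.6454, 0.2221, 0.0553]
orientation: [-0.263, -3.13, -0.002]
contact_force: [0.7, 0.1, -7.9]
opening: 0.0485
```

```bash
python3 - <<'E'
from h import *
go(645,221.5,28.6,170.5)
E
```

```text
level turn [ 0.0009 -0.0008] at [645.4 222.1  55.3] yaw 170.4 tilt [-0.001  0.001] turn -0.002 shift [ 0.3 -0.7 26.7] / 1 [ 0.3 -0.7 26.7]
```

Call:
move_arm(
  plan=[
    [[0.3,-0.7,10,0,0,0],[0,0,8,0,0,0],[0,0,4,0,0,0],[0,0,2,0,0,0],[0,0,0,0,0,0]],
  ],
)

```text
clock: 18.1
ee_pos: [0.6445, 0.2217, 0.03]
orientation: [-0.262, -3.129, -0.001]
contact_force: [0.7, -0.3, -7.6]
opening: 0.0482
```

Call:
move_arm(
  plan=[
    [[0,0,1,0,0,0],[0,0,1,0,0,0],[0,0,0.5,0,0,0],[0,0,0,0,0,0],[0,0,0,0,0,0]],
  ],
)

```text
clock: 18.6
ee_pos: [0.645, 0.2218, 0.0288]
orientation: [-0.262, -3.13, -0.002]
contact_force: [-4.6, 0.3, 5.8]
opening: 0.0484
```

Call:
move_arm(
  plan=[
    [[0,0,0,0,0,0],[0,0,0,0,0,0],[0,0,0,0,0,0],[0,0,0,0,0,0]],
  ],
  grip=70,
)

```text
clock: 19.0
ee_pos: [0.6448, 0.2217, 0.028]
orientation: [-0.262, -3.129, -0.001]
contact_force: [-0.5, 0.2, 0.6]
opening: 0.0702
```

Call:
move_arm(
  plan=[
    [[0,0,-10,0,0,0],[0,0,-30,0,0,0],[0,0,-45,0,0,0],[0,0,-45,0,0,0],[0,0,-40,0,0,0]],
  ],
)

```text
clock: 19.5
ee_pos: [0.6449, 0.2216, 0.2013]
orientation: [0.262, 3.13, 0.002]
contact_force: [0.1, 1.2, -0.3]
opening: 0.0698
```

```bash
python3 - <<'E'
from h import *
s,c=look("w6");go(425,-100,160,165,42,s=s)
for k in blobs(yellow(c["image"]),20):
    P=onz(c,k,.01,s);print(k.mean(0).round(),rect(P))
E
```

```text
level turn [0.0014 0.0001] at [644.9 221.6 201.3] yaw 170.4 tilt [0.    0.001] turn 0.095 shift [ 129.2 -367.5   41.3] / 10 [ 12.9 -36.8   4.1]
[ 90. 211.] [673.6   3.8  92.7  48.  -13.7]
[259. 158.] [643.  222.6  62.9  60.8  82.1]
[248. 124.] [594.5 217.5  65.7   1.1  80.5]
[291.   3.] [486.6 280.   14.    4.2  54.9]
```

View pics/w6.png

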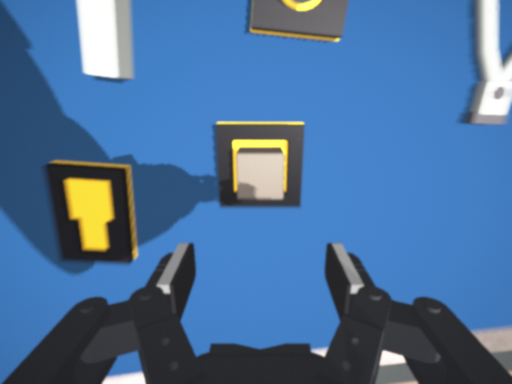

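Call:
move_arm(
  plan=[
    [[6,-20,0,0,0,0.095],[13,-40,0,0,0,0],[13,-40,0,0,0,0],[13,-40,0,0,0,0],[13,-40,0,0,0,0]],
  ],
  grip=60,
)

```text
clock: 20.05
ee_pos: [0.5429, 0.0606, 0.1986]
orientation: [-0.41, -3.114, -0.001]
contact_force: [1.0, -1.2, 0.7]
opening: 0.0599
```

Call:
move_arm(
  plan=[
    [[14,-40,0,0,0,0],[14,-40,0,0,0,0],[14,-40,0,0,0,0],[14,-40,0,0,0,0],[14,-28,0,0,0,0]],
  ],
)

```text
clock: 20.55
ee_pos: [0.4265, -0.1033, 0.1988]
orientation: [-0.412, -3.114, -0.0]
contact_force: [0.3, -0.1, 0.4]
opening: 0.0601
```

Call:
move_arm(
  plan=[
    [[0,0,0,0,0,0],[0,0,0,0,0,0],[0,0,0,0,0,0]],
  ],
)

```text
clock: 20.85
ee_pos: [0.4283, -0.1012, 0.1983]
orientation: [-0.41, -3.114, -0.001]
contact_force: [0.6, 0.5, -0.0]
opening: 0.0602
```

```bash
python3 - <<'E'
from h import *
s,c=look("w7");go(425,-100,160,165,42,s=s)
cv2.imwrite("pics/w7c.png",cv2.resize(c["image"][100:260,180:340],None,fx=3.75,fy=3.75,interpolation=cv2.INTER_CUBIC)[:,:,::-1])
E
```

```text
level turn [ 0.0006 -0.0008] at [ 428.3 -101.2  198.3] yaw 165.0 tilt [-0.001  0.001] turn 0.0 shift [ 3.5  0.3 38.3] / 1 [ 3.5  0.3 38.3]
```

View pics/w7c.png

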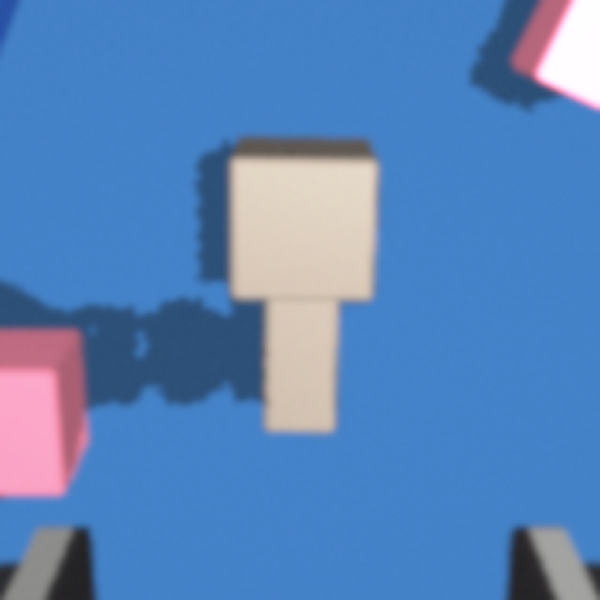

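```bash
python3 - <<'E'
from h import *;import pickle
s,c=pickle.load(open("w7.pkl","rb"))
P=(onz(c,np.float64([[229,157],[378,161],[373,300],[231,299],[264,432],[336,433]])/3.75+[179.63,99.63],.04,s)*1000)[:,:2]
h=P[:2].mean(0);t=P[4:].mean(0);u=(t-h)/np.linalg.norm(t-h);ce=(h+t)/2
print("len",np.linalg.norm(t-h),"w",np.linalg.norm(P[0]-P[1]),np.linalg.norm(P[2]-P[3]),np.linalg.norm(P[4]-P[5]),"centre",ce,"yaw",np.degrees(np.arctan2(u[1],u[0])),"edge yaw",[np.degrees(np.arctan2(*(d:=P[i]-P[j])[::-1]))-90 for i,j in((0,1),(3,2),(4,5))])
g=ce-12*u;print("grasp",g)
go(*g,18.6,165.3)
E
```

```text
len 82.93638240679076 w 41.42867174636735 41.24716936978024 21.836990965025564 centre [ 435.87450499 -101.98257113] yaw -15.61481825159761 edge yaw [np.float64(-196.4647383210388), np.float64(-195.35169646289734), np.float64(-195.80074255261792)]
grasp [424.31738918 -98.75254419]
level turn [ 0.0006 -0.0012] at [ 428.3 -101.1  198.1] yaw 165.0 tilt [-0.001  0.001] turn -0.005 shift [  4.4   1.2 179.5] / 6 [ 0.7  0.2 29.9]
```

Call:
move_arm(
  plan=[
    [[4.4,1.2,25,0,0,0.01],[0,0,40,0,0,0],[0,0,40,0,0,0],[0,0,35,0,0,0],[0,0,20,0,0,0]],
  ],
)

```text
clock: 21.4
ee_pos: [0.4226, -0.0981, 0.0355]
orientation: [-0.423, -3.109, -0.001]
contact_force: [0.2, -0.8, 1.0]
opening: 0.0597
```

Call:
move_arm(
  plan=[
    [[0,0,13,0,0,0],[0,0,6,0,0,0],[0,0,0,0,0,0],[0,0,0,0,0,0]],
  ],
)

```text
clock: 21.8
ee_pos: [0.4241, -0.099, 0.0195]
orientation: [-0.425, -3.112, -0.001]
contact_force: [-0.4, -0.0, 1.1]
opening: 0.06
```

```bash
python3 - <<'E'
from h import *
go(424.3,-98.8,18.6,164.4)
E
```

```text
level turn [ 0.0004 -0.0009] at [424.1 -99.   19.5] yaw 164.4 tilt [-0.001  0.001] turn 0.001 shift [-0.1  0.3  0.9] / 1 [-0.1  0.3  0.9]
```

Call:
move_arm(
  plan=[
    [[0,0,0,0,0,0],[0,0,0,0,0,0],[0,0,0,0,0,0],[0,0,0,0,0,0],[0,0,0,0,0,0]],
  ],
  grip=33,
  newtons=80,
)

```text
clock: 22.3
ee_pos: [0.4242, -0.0994, 0.02]
orientation: [0.426, 3.112, 0.001]
contact_force: [-3.7, 0.2, 12.8]
opening: 0.0404
```

Call:
move_arm(
  plan=[
    [[0,0,0,0,0,0],[0,0,0,0,0,0],[0,0,-3,0,0,0],[0,0,-7,0,0,0],[0,0,-20,0,0,0]],
  ],
)

```text
clock: 22.8
ee_pos: [0.4222, -0.0989, 0.0484]
orientation: [-0.426, -3.108, -0.001]
contact_force: [1.2, 0.6, -6.9]
opening: 0.0401
```

Call:
move_arm(
  plan=[
    [[0,0,-35,0,0,0],[0,0,-40,0,0,0],[0,0,-40,0,0,0],[0,0,-40,0,0,0],[0,0,-20,0,0,0]],
  ],
)

```text
clock: 23.3
ee_pos: [0.4243, -0.0995, 0.2276]
orientation: [0.426, 3.111, 0.0]
contact_force: [0.8, -0.7, -7.9]
opening: 0.0402
```

```bash
python3 - <<'E'
from h import *
go(659,11,225,166.4)
E
```

```text
level turn [0.0006 0.0019] at [424.3 -99.5 227.6] yaw 164.4 tilt [0.002 0.   ] turn -0.035 shift [-202.1  162.6    2.6] / 8 [-25.3  20.3   0.3]
```

Call:
move_arm(
  plan=[
    [[-10,8,0,0,0,-0.035],[-25,20,0,0,0,0],[-27,22,0,0,0,0],[-27,22,0,0,0,0],[-27,22,0,0,0,0]],
  ],
)

```text
clock: 23.8
ee_pos: [0.5597, -0.0345, 0.2226]
orientation: [-0.369, -3.117, -0.001]
contact_force: [0.2, -0.6, -6.2]
opening: 0.0402
```

Call:
move_arm(
  plan=[
    [[-27,22,0,0,0,0],[-27,22,0,0,0,0],[-20,16,0,0,0,0],[-12,8.5,0,0,0,0],[0,0,0,0,0,0]],
  ],
)

```text
clock: 24.3
ee_pos: [0.6595, 0.0121, 0.2212]
orientation: [-0.368, -3.116, -0.001]
contact_force: [0.1, 0.3, -8.8]
opening: 0.0404
```

Call:
move_arm(
  plan=[
    [[0,0,0,0,0,0],[0,0,0,0,0,0]],
  ],
)

```text
clock: 24.5
ee_pos: [0.6579, 0.0106, 0.2232]
orientation: [-0.371, -3.117, -0.001]
contact_force: [-0.1, -0.6, -7.0]
opening: 0.0404
```

```bash
python3 - <<'E'
from h import *
s,c=look("w8");go(659,11,225,s=s)
for k in blobs(yellow(c["image"]),100):
    P=onz(c,k,.01,s);print(k.mean(0).round(),rect(P))
E
```

```text
level turn [ 0.0001 -0.0026] at [657.9  10.6 223.2] yaw 166.4 tilt [-0.002  0.001] turn -0.0 shift [-1.   0.6 -1.8] / 1 [-1.   0.6 -1.8]
[ 77. 175.] [ 622.7 -218.9  101.2   35.8    4.8]
[261. 160.] [659.   12.3  71.3  55.  -14. ]
```

View pics/w8.png

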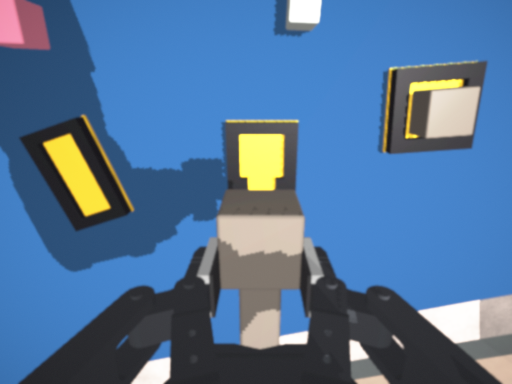

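Call:
move_arm(
  plan=[
    [[-0.4,1.3,20,0,0.0015,0],[0,0,35,0,0,0],[0,0,35,0,0,0],[0,0,35,0,0,0],[0,0,20,0,0,0]],
  ],
)

```text
clock: 25.05
ee_pos: [0.6569, 0.0117, 0.0761]
orientation: [-0.371, -3.114, -0.001]
contact_force: [-0.2, -0.1, -8.4]
opening: 0.0404
```

Call:
move_arm(
  plan=[
    [[0,0,14,0,0,0],[0,0,10,0,0,0],[0,0,0,0,0,0],[0,0,0,0,0,0]],
  ],
)

```text
clock: 25.45
ee_pos: [0.6589, 0.012, 0.0555]
orientation: [-0.371, -3.117, -0.001]
contact_force: [0.8, -0.6, -7.8]
opening: 0.0404
```

```bash
python3 - <<'E'
from h import *
s,c=look("w9");go(658.6,11.8,30,166.3,s=s)
import workcell;cs=workcell.capture("side")
cv2.imwrite("pics/s9.png",cv2.resize(cs["image"][150:270,250:400],None,fx=5,fy=5,interpolation=cv2.INTER_CUBIC)[:,:,::-1])
E
```

```text
level turn [ 0.0007 -0.0023] at [658.9  12.   55.5] yaw 166.4 tilt [-0.002  0.001] turn 0.002 shift [ 0.3 -0.3 25.5] / 1 [ 0.3 -0.3 25.5]
```

View pics/s9.png

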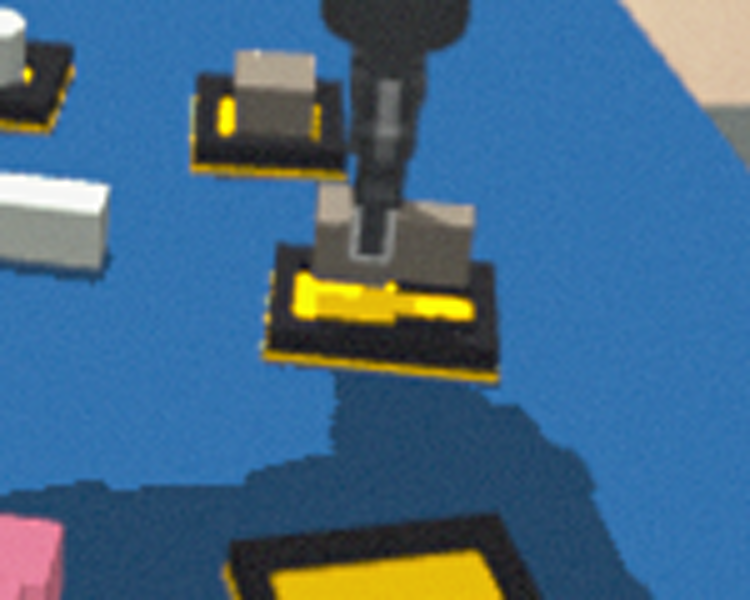

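```bash
python3 - <<'E'
from h import *;import pickle
c=pickle.load(open("c0.pkl","rb"))[1]["side"]
f=lambda p:np.float64(p)/5+[249.6,149.6]
u=np.array([.972,-.236]);n=np.array([.236,.972])
ctr=np.array([670.3,9.])
for nm,p,z in(("bar heel/toe bottom",[[316,272],[470,284]],.0355),("yellow ends",[[295,297],[475,306]],.01),("yellow near/far",[[345,322],[345,283]],.01),("foam top corners",[[280,247],[495,264],[497,368],[265,350]],.02)):
    P=onz(c,f(p),z)[:,:2]*1000-ctr;print(nm,[(round(float(q@u),1),round(float(q@n),1)) for q in P])
k=max(blobs(yellow(c["image"])[195:230,290:360],20),key=len)
P=onz(c,k+[290,195],.01);print(rect(P))
E
```

```text
bar heel/toe bottom [(-39.2, -6.7), (44.0, -3.9)]
yellow ends [(-49.3, 5.3), (50.2, 13.8)]
yellow near/far [(-20.9, -14.4), (-22.3, 24.4)]
foam top corners [(-60.6, 39.7), (60.9, 43.4), (58.9, -57.7), (-61.9, -62.3)]
[656.3 -41.6 118.8   7.2 -13.7]
```

Call:
move_arm(
  plan=[
    [[1.3,0,9,0,0.002,0],[0,0,8,0,0,0],[0,0,3,0,0,0],[0,0,2,0,0,0],[0,0,0,0,0,0]],
  ],
)

```text
clock: 26.05
ee_pos: [0.6572, 0.0124, 0.0323]
orientation: [-0.371, -3.114, -0.002]
contact_force: [0.0, 0.7, -7.2]
opening: 0.0401
```

Call:
move_arm(
  plan=[
    [[0,0,1,0,0,0],[0,0,1,0,0,0],[0,0,1,0,0,0],[0,0,0,0,0,0],[0,0,0,0,0,0]],
  ],
)

```text
clock: 26.55
ee_pos: [0.6575, 0.0124, 0.0301]
orientation: [-0.371, -3.115, -0.002]
contact_force: [-3.4, 0.4, 1.3]
opening: 0.0404
```

Call:
move_arm(
  plan=[
    [[0,0,0.6,0,0,0],[0,0,0,0,0,0],[0,0,0,0,0,0]],
  ],
)

```text
clock: 26.85
ee_pos: [0.6575, 0.0125, 0.0301]
orientation: [-0.371, -3.115, -0.002]
contact_force: [-7.0, 0.3, 10.0]
opening: 0.0403
```

Call:
move_arm(
  plan=[
    [[0,0,0,0,0,0],[0,0,0,0,0,0],[0,0,0,0,0,0],[0,0,0,0,0,0]],
  ],
  grip=62,
)

```text
clock: 27.25
ee_pos: [0.6575, 0.0124, 0.0292]
orientation: [-0.371, -3.115, -0.002]
contact_force: [-0.5, -0.7, -0.6]
opening: 0.0618
```

Call:
move_arm(
  plan=[
    [[0,0,-10,0,0,0],[0,0,-30,0,0,0],[0,0,-45,0,0,0],[0,0,-45,0,0,0],[0,0,-40,0,0,0]],
  ],
)

```text
clock: 27.75
ee_pos: [0.6581, 0.0121, 0.2024]
orientation: [-0.371, -3.116, -0.002]
contact_force: [0.6, 0.1, 0.1]
opening: 0.0619
```

```bash
python3 - <<'E'
from h import *
s,c=look("w10");go(481,99,200,164.4,s=s)
for k in blobs(yellow(c["image"]),100):
    P=onz(c,k,.01,s);print(k.mean(0).round(),rect(P))
E
```

```text
level turn [ 0.0008 -0.0034] at [658.1  12.1 202.4] yaw 166.4 tilt [-0.003  0.002] turn 0.035 shift [193.9  36.    2.4] / 6 [32.3  6.   0.4]
[ 62. 180.] [ 623.2 -222.7  103.    35.5    4.6]
```

View pics/w10.png

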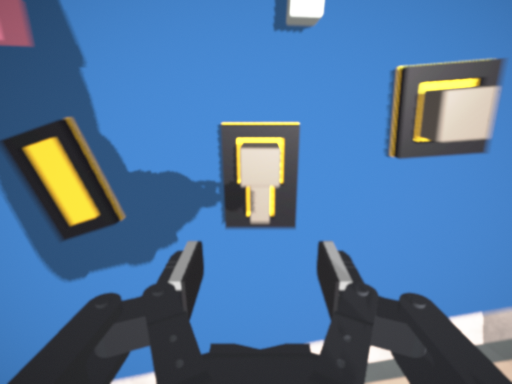

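Call:
move_arm(
  plan=[
    [[14,3,0,0,0.003,0.035],[35,6,0,0,0,0],[35,6,0,0,0,0],[35,6,0,0,0,0],[35,6,0,0,0,0]],
  ],
  grip=55,
)

```text
clock: 28.3
ee_pos: [0.5156, 0.0795, 0.201]
orientation: [-0.425, -3.105, -0.003]
contact_force: [0.1, 0.8, 2.2]
opening: 0.0555
```

Call:
move_arm(
  plan=[
    [[30,6,0,0,0,0],[10,3,0,0,0,0],[0,0,0,0,0,0],[0,0,0,0,0,0],[0,0,0,0,0,0]],
  ],
)

```text
clock: 28.8
ee_pos: [0.4817, 0.0981, 0.2006]
orientation: [-0.426, -3.105, -0.002]
contact_force: [0.0, -0.5, 0.4]
opening: 0.0551
```

```bash
python3 - <<'E'
from h import *
s,c=look("w11");im=c["image"];h=cv2.cvtColor(im,cv2.COLOR_RGB2HSV)
for v in(150,180,210):
    m=(h[...,1]<60)&(h[...,2]>v);m[240:]=0;m[:,:170]=0;m[:,350:]=0
    for k in blobs(m,300): print(v,k.mean(0).round(),rect(onz(c,k,.04,s)))
go(481,99,19,164.4,s=s)
E
```

```text
150 [261. 169.] [478.6 101.1  92.7  31.3 -15.6]
180 [261. 169.] [478.7 101.5  93.1  31.  -16.4]
210 [261. 170.] [480.1 101.   89.7  30.6 -15.6]
level turn [ 0.0002 -0.0078] at [481.7  98.1 200.6] yaw 164.4 tilt [-0.008  0.002] turn -0.0 shift [  0.9   0.6 181.6] / 6 [ 0.1  0.1 30.3]
```

Call:
move_arm(
  plan=[
    [[2.4,2.3,25,0,-0.008,0],[0,0,40,0,0,0],[0,0,40,0,0,0],[0,0,35,0,0,0],[0,0,20,0,0,0]],
  ],
)

```text
clock: 29.35
ee_pos: [0.4779, 0.1008, 0.0379]
orientation: [-0.427, -3.11, 0.001]
contact_force: [-0.4, -0.6, 0.0]
opening: 0.0544
```

Call:
move_arm(
  plan=[
    [[0,0,14,0,0,0],[0,0,6,0,0,0],[0,0,0,0,0,0],[0,0,0,0,0,0]],
  ],
)

```text
clock: 29.75
ee_pos: [0.4795, 0.1014, 0.0212]
orientation: [0.427, 3.112, 0.001]
contact_force: [0.4, 0.4, -0.2]
opening: 0.055
```

```bash
python3 - <<'E'
from h import *
go(480,101,19.5,164.4)
E
```

```text
level turn [0.0005 0.0005] at [479.5 101.4  21.2] yaw 164.4 tilt [0.001 0.   ] turn -0.0 shift [-0.6 -0.2  1.7] / 1 [-0.6 -0.2  1.7]
```

Grip, lift, then head for the long nest.

Call:
move_arm(
  plan=[
    [[0,0,1.5,0,0,0],[0,0,0,0,0,0],[0,0,0,0,0,0],[0,0,0,0,0,0],[0,0,0,0,0,0]],
  ],
  grip=22,
  newtons=80,
)

```text
clock: 30.25
ee_pos: [0.4794, 0.1014, 0.02]
orientation: [0.426, 3.111, 0.0]
contact_force: [-2.1, -2.1, 7.9]
opening: 0.0284
```

Call:
move_arm(
  plan=[
    [[0,0,0,0,0,0],[0,0,0,0,0,0],[0,0,0,0,0,0]],
  ],
)

```text
clock: 30.55
ee_pos: [0.4794, 0.1014, 0.02]
orientation: [0.426, 3.111, 0.001]
contact_force: [-3.2, -1.6, 8.2]
opening: 0.0281
```

Call:
move_arm(
  plan=[
    [[0,0,-3,0,0,0],[0,0,-10,0,0,0],[0,0,-25,0,0,0],[0,0,-40,0,0,0],[0,0,-40,0,0,0]],
  ],
)

```text
clock: 31.05
ee_pos: [0.478, 0.1013, 0.1388]
orientation: [-0.426, -3.111, 0.0]
contact_force: [1.4, -0.5, -8.4]
opening: 0.0286
```

Call:
move_arm(
  plan=[
    [[0,0,-40,0,0,-0.1],[0,0,-40,0,0,-0.12],[0,0,-7,0,0,-0.12],[0,0,0,0,0,0],[0,0,0,0,0,0]],
  ],
)

```text
clock: 31.55
ee_pos: [0.4784, 0.1013, 0.2237]
orientation: [0.101, -3.139, -0.0]
contact_force: [0.1, -0.0, -8.1]
opening: 0.0283
```

```bash
python3 - <<'E'
from h import *
go(622,-218,225,184.7)
E
```

```text
level turn [ 0.0001 -0.0009] at [478.4 101.3 223.7] yaw -176.3 tilt [-0.001  0.   ] turn -0.018 shift [-117.  -330.    -1.3] / 11 [-10.6 -30.   -0.1]
```

Call:
move_arm(
  plan=[
    [[-6,-18,0,0,0,-0.018],[-11,-31,0,0,0,0],[-11,-31,0,0,0,0],[-11,-31,0,0,0,0],[-11,-31,0,0,0,0]],
  ],
)

```text
clock: 32.05
ee_pos: [0.5401, -0.0371, 0.2228]
orientation: [0.129, -3.136, -0.001]
contact_force: [1.2, 0.4, -7.5]
opening: 0.0282
```

Call:
move_arm(
  plan=[
    [[-11,-31,0,0,0,0],[-11,-31,0,0,0,0],[-11,-31,0,0,0,0],[-11,-31,0,0,0,0],[-11,-31,0,0,0,0]],
  ],
)

```text
clock: 32.55
ee_pos: [0.6083, -0.1867, 0.2224]
orientation: [0.129, -3.136, -0.002]
contact_force: [0.5, 0.1, -7.3]
opening: 0.0282
```

Call:
move_arm(
  plan=[
    [[-8,-23,0,0,0,0],[-4,-10,0,0,0,0],[0,0,0,0,0,0],[0,0,0,0,0,0],[0,0,0,0,0,0]],
  ],
)

```text
clock: 33.05
ee_pos: [0.623, -0.2166, 0.2236]
orientation: [0.134, -3.138, -0.001]
contact_force: [0.9, 0.5, -6.8]
opening: 0.0283
```

```bash
python3 - <<'E'
from h import *
s,c=look("w12");go(622,-218,225,184.7,s=s)
for k in blobs(yellow(c["image"]),100):
    P=onz(c,k,.01,s);print(k.mean(0).round(),k.min(0),k.max(0),rect(P))
E
```

```text
level turn [ 0.0009 -0.001 ] at [ 623.  -216.6  223.6] yaw -175.1 tilt [-0.001  0.001] turn 0.003 shift [ 1.1 -1.3 -1.4] / 1 [ 1.1 -1.3 -1.4]
[445. 180.] [428 173] [461 187] [626.9  23.1  48.    7.1  76.1]
[259. 142.] [242 119] [277 166] [ 600.1 -218.2   58.    43.3    5. ]
```

View pics/w12.png

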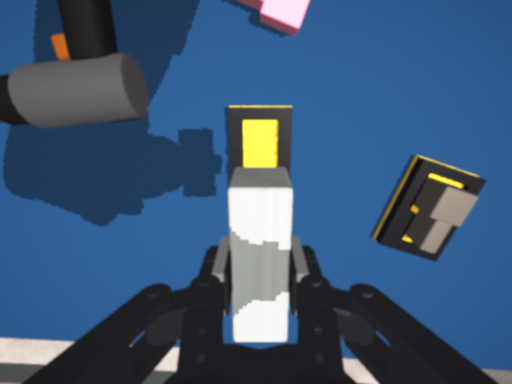

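Call:
move_arm(
  plan=[
    [[2.3,0.2,20,0,0,0.003],[0,0,35,0,0,0],[0,0,35,0,0,0],[0,0,35,0,0,0],[0,0,20,0,0,0]],
  ],
)

```text
clock: 33.6
ee_pos: [0.6196, -0.2162, 0.0764]
orientation: [0.13, -3.136, -0.002]
contact_force: [-0.3, 0.3, -7.7]
opening: 0.0279
```

Call:
move_arm(
  plan=[
    [[0,0,14,0,0,0],[0,0,10,0,0,0],[0,0,0,0,0,0],[0,0,0,0,0,0]],
  ],
)

```text
clock: 34.0
ee_pos: [0.6215, -0.2173, 0.0559]
orientation: [-0.13, 3.138, -0.0]
contact_force: [-0.0, -0.9, -6.8]
opening: 0.0284
```

```bash
python3 - <<'E'
from h import *
go(620.7,-216.6,30,184.9)
E
```

```text
level turn [-0.0001  0.0008] at [ 621.5 -217.3   55.9] yaw -175.2 tilt [ 0.001 -0.   ] turn -0.003 shift [ 0.7  0.7 25.9] / 1 [ 0.7  0.7 25.9]
```

Call:
move_arm(
  plan=[
    [[0.7,0.7,9,0,0,0],[0,0,8,0,0,0],[0,0,4,0,0,0],[0,0,2,0,0,0],[0,0,0,0,0,0]],
  ],
)

```text
clock: 34.5
ee_pos: [0.6202, -0.2168, 0.0318]
orientation: [0.13, -3.138, -0.001]
contact_force: [-1.2, -0.3, -6.6]
opening: 0.0282
```

Call:
move_arm(
  plan=[
    [[0,0,1,0,0,0],[0,0,1,0,0,0],[0,0,1,0,0,0],[0,0,0,0,0,0],[0,0,0,0,0,0]],
  ],
)

```text
clock: 35.0
ee_pos: [0.6206, -0.2169, 0.03]
orientation: [-0.13, 3.138, -0.0]
contact_force: [-4.7, 1.8, 4.7]
opening: 0.0282
```

Call:
move_arm(
  plan=[
    [[0,0,0,0,0,0],[0,0,0,0,0,0],[0,0,0,0,0,0],[0,0,0,0,0,0]],
  ],
  grip=52,
)

```text
clock: 35.4
ee_pos: [0.6206, -0.2168, 0.0292]
orientation: [-0.13, 3.139, 0.0]
contact_force: [-0.1, -0.2, -0.6]
opening: 0.0519
```

Call:
move_arm(
  plan=[
    [[0,0,-10,0,0,0],[0,0,-30,0,0,0],[0,0,-45,0,0,0],[0,0,-45,0,0,0],[0,0,-45,0,0,0]],
  ],
)

```text
clock: 35.9
ee_pos: [0.62, -0.2167, 0.2069]
orientation: [-0.13, 3.138, -0.0]
contact_force: [0.7, 0.2, -0.8]
opening: 0.0519
```

Call:
move_arm(
  plan=[
    [[30,0,0,0,0,0],[40,0,0,0,0,0],[40,0,0,0,0,0],[40,0,0,0,0,0],[30,0,0,0,0,0]],
  ],
)

```text
clock: 36.4
ee_pos: [0.4389, -0.2317, 0.205]
orientation: [-0.13, 3.138, -0.001]
contact_force: [0.8, -0.1, 0.4]
opening: 0.052
```

Call:
move_arm(
  plan=[
    [[30,0,0,0,0,0],[10,0,0,0,0,0],[0,0,0,0,0,0],[0,0,0,0,0,0],[0,0,0,0,0,0]],
  ],
)

```text
clock: 36.9
ee_pos: [0.4021, -0.235, 0.2041]
orientation: [-0.131, 3.139, 0.0]
contact_force: [0.1, -0.8, 0.6]
opening: 0.0518
```

```bash
python3 - <<'E'
from h import *
import workcell,pickle
a=workcell.capture("top")["image"];b=workcell.capture("side")["image"]
t0=pickle.load(open("c0.pkl","rb"))[1]["top"]["image"]
d=cv2.absdiff(a,t0).max(2)
print("drill diff",d[140:225,370:460].max(),"pliers",d[140:205,85:130].max())
z=lambda i,x,y,w,h,f:cv2.resize(i[y:y+h,x:x+w],None,fx=f,fy=f,interpolation=cv2.INTER_CUBIC)
A=z(a,140,100,220,125,2.6);B=z(b,215,140,160,155,2.6)
h=max(A.shape[0],B.shape[0]);o=np.zeros((A.shape[0]+B.shape[0]//1,600,3),np.uint8);o=o[:600]
o[:A.shape[0],:A.shape[1]]=A;n=min(B.shape[0],600-A.shape[0]);B=cv2.resize(B,(int(B.shape[1]*n/B.shape[0]),n));o[A.shape[0]:A.shape[0]+n,:B.shape[1]]=B
cv2.imwrite("pics/fin.png",o[:,:,::-1])
E
```

```text
drill diff 180 pliers 4
```

View pics/fin.png

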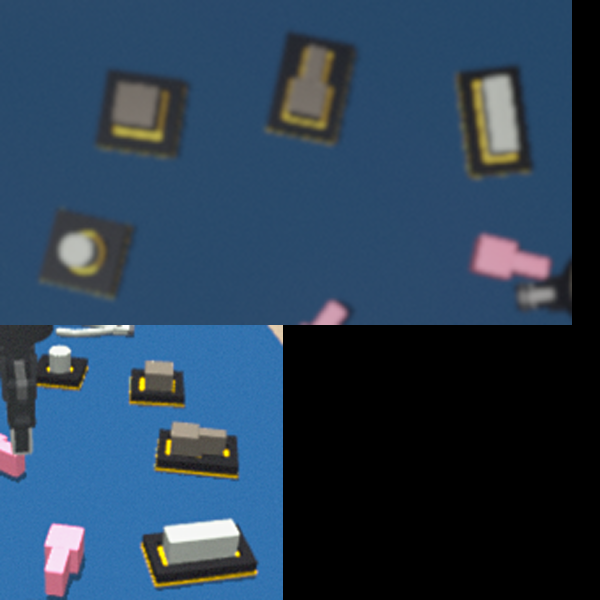

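```bash
python3 -c "
import workcell;print(workcell.job_done())"
```

```text
the job is handed in; nothing more can be done
None
```

All four bars are in their matching foam nests, and the job was handed in at about 37 s of the 128 s allowed. The order was round, square and stepped from the pile, top to bottom, then the long bar that lay alone on the bench.

- **Seating:** Each bar first touched at the height expected for the yellow bottom, with about 28–30 mm of TCP height and 1–10 N of contact force. The fingers were opened only after that contact. The wrist pictures (round, square, stepped) and the last top and side pictures (all four) show the bars upright and inside their cut-outs.
- **Pliers:** The top picture of the pliers is unchanged, differing by at most 4 grey levels.
- **Drill:** The same check on the drill was inconclusive. It gave a large difference (180), most likely because the arm or its shadow was in that part of the picture. I did not look further, but the arm stayed clear of the drill and the wrist force never showed an unexpected contact.
- **Stepped bar:** The side view read it about 2 mm off along the nest and gave a poor sideways reading. I shifted the bar about 1 mm along the nest and trusted the wrist view for the sideways position. It went in cleanly.
- **Early hitch:** The last joint ran into its range limit at the first approach. I turned the gripper half a turn and went on with no effect on the bars.

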